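# Strip the clipped rollers from a carriage

### The arm

A 6-joint arm with a two-finger parallel gripper is mounted at the origin on a cart in front of the work surface, level with it; the furniture and walls round the work are solid. World frame = base frame: x ahead of the robot, y to its left, z up, the work surface at z = 0. Lengths are in m, angles in degrees, forces in N, time in s.
With the tool pointing down it reaches from about 0.35 to 0.925 m from the base axis. Payload 6.4 kg.
Tool frame: the origin (TCP) lies between the finger pads; the fingertips stand 8 mm ahead of it and the grasp point (between the pads) lies 11 mm behind it; z points along the fingers, y is the direction in which the jaws open and shut (so a half turn about z gives the same grasp; the last joint's range is limited). The gripper opens to 94 mm and grips with 3 to 60 N. Pads are 16 mm wide; open, the fingers measure 119 mm over their backs; the gripper's body (75 mm by 177 mm) begins 78 mm behind the grasp point.
Start: joints at [59.983, 14.043, 89.255, -0, 76.702, -9.975], TCP at [0.223, 0.611, 0.213] pointing down, gripper open.
Joint ranges: [-179.41, 179.41], [-58.25, 129.5], [7.25, 145.43], [-54.29, 234.29], [11.92, 165.04], [-157.13, 157.13]. Speed limits (degrees/s): [147.25, 147.25, 180, 180, 180, 180].

### API

Orientations are given as [roll, pitch, yaw] about the fixed x, y, z axes, in that order (R = Rz(yaw) Ry(pitch) Rx(roll)).
In Python, from bench import robot, imaging gives the robot as it stands. Calls block until the motion is done:
- robot.move_to(position, orientation): joint-space move of the TCP to a pose.
- robot.move_linear(position, ori=None, v=0.15): straight line of the TCP; ori=None keeps the orientation; v is the mean speed in m/s.
- robot.set_joints(angles): joint-space move.
- robot.release() and robot.grasp(newtons=None): open the fingers fully, or close them until they stop; newtons is the grip in N (None keeps the last).
- robot.dwell(seconds).
- robot.solve_ik(position, orientation): joint angles nearest the present ones, or None.
- robot.observe(): the state.
- imaging.grab_frame(name): name is "scene" or "side" or "wrist"; returns (picture, depth): 400x640x3 uint8, red, green, blue; 400x640 float32, m along the optical axis (not along the pixel's ray), 0 where there is no reading.
- imaging.camera_params(name): a dict with "camera_matrix" (3x3 intrinsics, pixels), "rvec" (rotation vector, rad) and "tvec" (3), from world to camera coordinates, as OpenCV has them; the wrist camera has in their place "hand_eye" (4x4, takes a point from camera to tool coordinates, whose origin is the TCP and whose axes are the flange's). Camera axes: x right, y down, z forward; pixel columns grow to the right and rows downward; lengths in m; the calibration is good to about 2 mm. A picture is of the moment at which its call begins: read the wrist's pose just before it. camera_params takes no time and is no camera call.
A pose or a line that the arm cannot do raises robot.PlanningError and nothing moves.
- robot.job_done(): hands the job in, once; it reports no verdict.
The state is a dict: "time": time; "joint_positions": joint angles; "joint_vel": joint speeds; "joint_torque": joint torques, N m; "position": TCP position; "ee_rot": TCP orientation; "ft_force": force on the tool from outside, world axes, zero at the start; "wrist_torque": the same for the moment, N m; "opening": finger opening in m.
Only numpy, scipy, OpenCV 4.12 (cv2) and the standard library are available. Lean on these libraries where they do the work, as an engineer would, in place of code of your own. Each camera call takes 0.05 s, during which the arm holds its last target.

### The job

Strip the rollers off the green carriage: take the blue hooked pick from its rest, hook each of the three spring clips by its eye and pull it sideways out of its groove with the pick, not with the fingers, so that it drops down beside its pin (it may stay there), and set every roller lying flat across the two raised rods of the drain rack. Finish with the pick lying back in its rest, hook down, and leave the other things on the table alone.

Things in the scene. Friction and masses are not known exactly. Their poses are not given: they have to be found in the camera images.
- carriage: green fixed base plate, 84 x 290 x 12 mm, with three upright steel axle pins at its y = +100, 0 and -100 mm. Origin at the centre of its underside. Each pin: hub 28 mm wide from z = 12 to 28 mm (the roller's seat), shaft 16 mm wide to z = 53, groove 10 mm wide from z = 53 to 59.5, head 16 mm wide up to z = 66. One pin may lack its roller, never its clip
- axle0 (a point): on the axis of axle pin 0 (carriage y = +100 mm), at the lower edge of its groove
- axle1 (a point): on the axis of axle pin 1 (carriage y = +0 mm), at the lower edge of its groove
- axle2 (a point): on the axis of axle pin 2 (carriage y = -100 mm), at the lower edge of its groove
- roller0: orange roller with a hole, 44 mm in diameter, 25 mm high, hole 20 mm in diameter, about 80 g; stands on axle pin 0 at the start and lifts straight off once its clip is out. Origin at the centre of its underside, z along its axis. May be absent (its clip is there all the same)
- roller1: orange roller with a hole, 44 mm in diameter, 25 mm high, hole 20 mm in diameter, about 80 g; stands on axle pin 1 at the start and lifts straight off once its clip is out. Origin at the centre of its underside, z along its axis. May be absent (its clip is there all the same)
- roller2: orange roller with a hole, 44 mm in diameter, 25 mm high, hole 20 mm in diameter, about 80 g; stands on axle pin 2 at the start and lifts straight off once its clip is out. Origin at the centre of its underside, z along its axis. May be absent (its clip is there all the same)
- clip0: dark steel spring clip, 4 mm thick, 26 mm wide, in the groove of axle pin 0, just over roller 0. Origin on the pin's axis, at the clip's underside. Two sprung jaws open to its +x; a lug with the eye reaches 41 mm to its -x. Pulled along its -x with 5 to 15 N the jaws spread, it springs out, slides off the roller and drops. Its eye points roughly to the robot at the start
- clip1: dark steel spring clip, 4 mm thick, 26 mm wide, in the groove of axle pin 1, just over roller 1. Origin on the pin's axis, at the clip's underside. Two sprung jaws open to its +x; a lug with the eye reaches 41 mm to its -x. Pulled along its -x with 5 to 15 N the jaws spread, it springs out, slides off the roller and drops. Its eye points roughly to the robot at the start
- clip2: dark steel spring clip, 4 mm thick, 26 mm wide, in the groove of axle pin 2, just over roller 2. Origin on the pin's axis, at the clip's underside. Two sprung jaws open to its +x; a lug with the eye reaches 41 mm to its -x. Pulled along its -x with 5 to 15 N the jaws spread, it springs out, slides off the roller and drops. Its eye points roughly to the robot at the start
- eye0 (a point): centre of the eye of clip 0, at mid thickness: a window 12 x 12 mm from x = -36 to -24 mm of the clip, beyond the roller's edge, so that a tip can pass down through it; the bar outside it is 5 mm
- eye1 (a point): centre of the eye of clip 1, at mid thickness: a window 12 x 12 mm from x = -36 to -24 mm of the clip, beyond the roller's edge, so that a tip can pass down through it; the bar outside it is 5 mm
- eye2 (a point): centre of the eye of clip 2, at mid thickness: a window 12 x 12 mm from x = -36 to -24 mm of the clip, beyond the roller's edge, so that a tip can pass down through it; the bar outside it is 5 mm
- pick: hooked pick, about 60 g. Origin at the centre of its handle, x along the handle to the hook. Blue handle 14 mm wide (y), 16 mm high (z), x = -52 to 52 mm; black collars 24 mm square at x = -58 to -52 and 52 to 58; a steel rod 5 mm thick runs on to x = 95 mm and bends straight down to 32 mm below the handle's axis. Lies in the rest at the start, hook down
- pick_tip (a point): lower end of the pick's bent-down hook, at x = 95, z = -32.5 mm in the pick's frame
- pick_rest: loose grey rest, base 130 x 80 x 8 mm, 0.9 kg, with two notched uprights 8 mm thick at its x = -42 and 42 mm; notch floors 45 mm up, about 23 mm wide between flared cheeks 57 mm high. Origin at the centre of its underside. The pick lies in both notches, collars outside the uprights, its axis 53 mm up along the rest's x, hook past the rest's +x end
- rack: fixed aluminium drain rack, 240 mm long along its x, with two steel rods 10 mm in diameter along x, at y = +14 and -14 mm, tops 65 mm up, free between x = -99 and 99 mm. End blocks are 12 x 46 mm and 66 mm high, on feet 30 x 80 x 8 mm. Origin at the centre underneath
- rack_mid (a point): midway between the rods at mid length, level with the tops of the rods; axes as the rack's
- marker_blue: marker pen, white with a blue cap, 135 mm long, 16 mm thick; a bystander, not to be disturbed. Origin at the centre of its underside
Things that resemble listed ones, but are neither listed nor needed, are in the scene too. Leave any yellow look-alike of the roller1 alone.

How it is judged:
By the outcome, as a careful person would: the job done as asked, in the order asked, and still so for the second after the job is handed in, with the robot touching nothing.
Of roller0, roller1, roller2 only 2 to 3 are there at a start; the rules pass over those that are not, and their reading is None.
At some moment in a run one of pick_rest may be knocked a few centimetres aside while the robot is not near it.
It also fails if it takes over 184 s, if anything falls off the work surface, if the arm or the gripper's body presses on something with over 40 N, if the wrist force passes 120 N, or if a joint passes its speed limit or range.

## Working session

There is one attempt and no reset: what is moved stays moved. The work goes in short steps, each a Python script; the robot and the scene stay as the last script left them, time stands still between calls to the robot, and variables do not carry over. Pictures are saved under pics/ and viewed, and the job is handed in when it is done.

```bash
ls; mkdir -p pics; python3 - <<'E'
from bench import robot, imaging
import cv2
print(robot.observe())
for n in ["scene","side","wrist"]:
    p,d=imaging.grab_frame(n)
    cv2.imwrite(f"pics/{n}0.png",p[:,:,::-1]); 
    import numpy as np; np.save(f"pics/{n}0.npy",d)
    print(n,imaging.camera_params(n), (d>0).mean())
E
```

```text
pics
{'time': 0.0, 'joint_positions': array([ 5.99829090e+01,  1.40838510e+01,  8.93225968e+01, -1.63538992e-03,
        7.67008760e+01, -9.97711171e+00]), 'joint_vel': array([-0.08938597, -0.06806838,  0.09843818,  0.02542106,  0.00483264,
       -0.03862345]), 'joint_torque': array([-6.14924847e-04, -4.15819001e+01, -3.14607954e+01,  6.84700138e-02,
        3.30256310e-02, -1.35925384e-04]), 'position': array([0.22247228, 0.6101366 , 0.21237005]), 'ee_rot': array([-1.79894024e+02, -1.70275884e-02,  1.59960383e+02]), 'ft_force': array([-0.08112997,  0.7612697 , -0.4438651 ]), 'wrist_torque': array([0.01231301, 0.04455135, 0.01725658]), 'opening': 0.09406770032394654}
scene {'camera_matrix': array([[392.88003658,   0.        , 322.34482648],
       [  0.        , 392.88003658, 206.32982166],
       [  0.        ,   0.        ,   1.        ]]), 'rvec': array([ 2.08302987, -1.0650248 ,  0.4886005 ]), 'tvec': array([-0.30080147,  0.33061391,  0.8637218 ])} 0.996046875
side {'camera_matrix': array([[409.02679391,   0.        , 315.58700338],
       [  0.        , 409.02679391, 192.34882835],
       [  0.        ,   0.        ,   1.        ]]), 'rvec': array([ 2.02166261, -0.43979976,  0.24640714]), 'tvec': array([-0.46055843,  0.18444032,  0.86329298])} 0.9960546875
wrist {'camera_matrix': array([[277.82947302,   0.        , 320.65021739],
       [  0.        , 277.82947302, 203.56072276],
       [  0.        ,   0.        ,   1.        ]]), 'hand_eye': array([[ 2.78422368e-04, -9.60434791e-01, -2.78504822e-01,
         8.00189932e-02],
       [ 9.99999955e-01,  2.36188638e-04,  1.85198123e-04,
         7.65573862e-06],
       [-1.12091046e-04, -2.78504861e-01,  9.60434813e-01,
        -1.71245273e-01],
       [ 0.00000000e+00,  0.00000000e+00,  0.00000000e+00,
         1.00000000e+00]])} 0.9960234375
```

View pics/scene0.png

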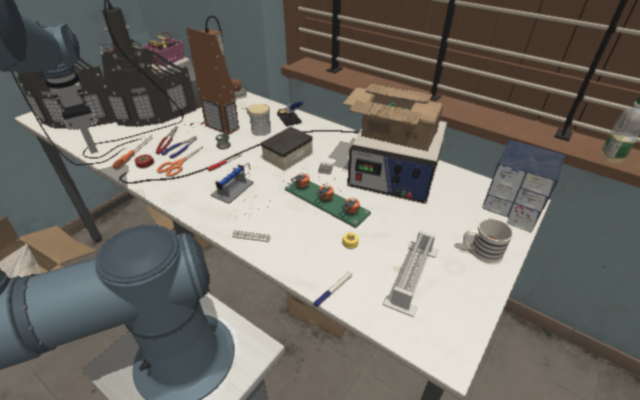

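View pics/side0.png

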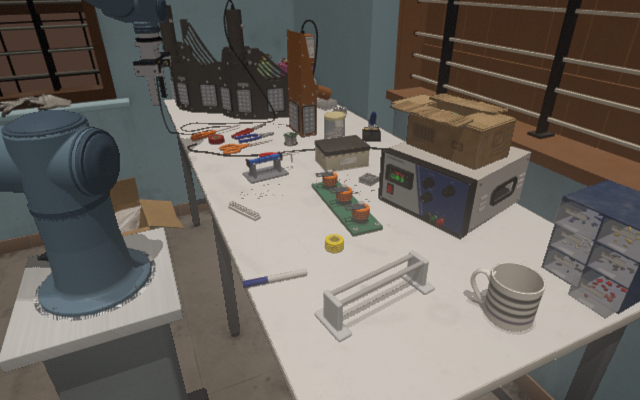

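View pics/wrist0.png

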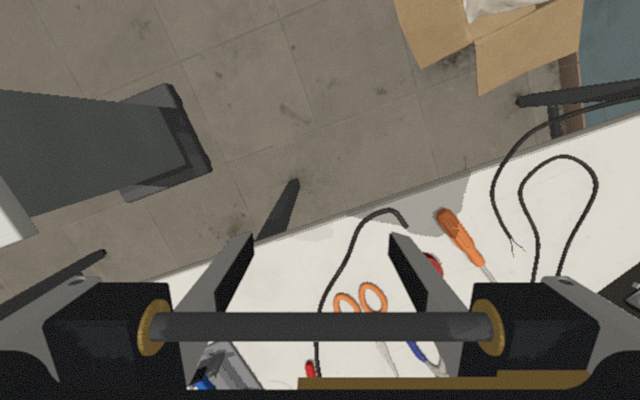

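The scene picture shows the green carriage with three orange rollers at about (303,181), (327,193) and (352,206). The pick and its rest are at (232,184), the rack at (410,270), the marker at (333,289), and the yellow look-alike at (351,241), which I leave alone. Next I get coarse positions from depth.

```bash
cat > h.py <<'E'
from bench import robot, imaging
import cv2, numpy as np
from scipy.spatial.transform import Rotation as R
def cam(name, st=None):
    """returns K, Rwc, twc (camera->world)"""
    p=imaging.camera_params(name); K=p["camera_matrix"]
    if "rvec" in p:
        r=cv2.Rodrigues(np.array(p["rvec"]))[0]; return K, r.T, -r.T@np.array(p["tvec"]).ravel()
    st=st or robot.observe(); he=p["hand_eye"]
    Rt=R.from_euler("xyz",st["ee_rot"],degrees=True).as_matrix()
    return K, Rt@he[:3,:3], Rt@he[:3,3]+st["position"]
def cloud(d,c):
    K,Rw,t=c; v,u=np.mgrid[:d.shape[0],:d.shape[1]]
    P=np.stack([(u-K[0,2])/K[0,0]*d,(v-K[1,2])/K[1,1]*d,d],-1)
    return P@Rw.T+t
def proj(P,c):
    K,Rw,t=c; q=(np.atleast_2d(P)-t)@Rw; q=q@K.T; return q[:,:2]/q[:,2:]
def onplane(uv,z,c):
    K,Rw,t=c; uv=np.atleast_2d(uv).astype(float)
    r=np.c_[(uv[:,0]-K[0,2])/K[0,0],(uv[:,1]-K[1,2])/K[1,1],np.ones(len(uv))]@Rw.T
    return t+r*((z-t[2])/r[:,2])[:,None]
def shot(name,tag):
    st=robot.observe(); p,d=imaging.grab_frame(name)
    cv2.imwrite(f"pics/{tag}.png",p[:,:,::-1]); c=cam(name,st)
    np.savez(f"pics/{tag}.npz",p=p,d=d,K=c[0],R=c[1],t=c[2],pos=st["position"],rot=st["ee_rot"]); return p,d,c
def load(tag):
    z=np.load(f"pics/{tag}.npz"); return z["p"],z["d"],(z["K"],z["R"],z["t"])
E
python3 - <<'E'
from h import *
for n in ["scene","side"]:
    p=cv2.imread(f"pics/{n}0.png"); d=np.load(f"pics/{n}0.npy"); W=cloud(d,cam(n))
    hsv=cv2.cvtColor(p,cv2.COLOR_BGR2HSV); h,s,v=[hsv[...,i].astype(int) for i in range(3)]
    reg=(W[...,0]>.3)&(W[...,0]<1.0)&(abs(W[...,1])<.6)&(W[...,2]>-.02)&(W[...,2]<.12)
    for nm,m in dict(orange=(h<14)&(s>150)&(v>100),green=(h>60)&(h<88)&(s>60),blue=(h>105)&(h<128)&(s>130),yellow=(h>20)&(h<32)&(s>130)).items():
        k,l,st,ce=cv2.connectedComponentsWithStats((m&reg).astype(np.uint8))
        for i in range(1,k):
            if st[i,4]>25:
                q=W[l==i]; print(n,nm,ce[i].round(),st[i,4],np.median(q,0).round(3),np.percentile(q,3,0).round(3),np.percentile(q,97,0).round(3))
E
```

```text
scene orange [216. 165.] 39 [0.532 0.475 0.012] [0.502 0.468 0.008] [0.564 0.482 0.017]
scene orange [304. 181.] 38 [0.607 0.138 0.05 ] [0.595 0.132 0.036] [0.625 0.144 0.054]
scene orange [355. 206.] 32 [ 0.596 -0.061  0.049] [ 0.585 -0.066  0.041] [ 0.614 -0.055  0.053]
scene green [328. 203.] 929 [0.593 0.031 0.011] [ 0.566 -0.083  0.008] [0.64  0.175 0.014]
scene blue [231. 175.] 98 [0.482 0.337 0.059] [0.433 0.33  0.053] [0.529 0.348 0.063]
scene yellow [350. 242.] 97 [ 0.486 -0.116  0.021] [ 0.479 -0.129  0.008] [ 0.505 -0.092  0.026]
side orange [233. 149.] 89 [0.435 0.583 0.008] [0.403 0.558 0.003] [0.482 0.598 0.011]
side orange [331. 177.] 39 [0.616 0.138 0.052] [0.597 0.132 0.047] [0.636 0.153 0.054]
side orange [346. 192.] 38 [0.611 0.037 0.051] [0.596 0.032 0.048] [0.629 0.049 0.053]
side orange [363. 209.] 41 [ 0.608 -0.062  0.052] [ 0.589 -0.067  0.05 ] [ 0.625 -0.044  0.054]
side green [327. 195.] 125 [0.59  0.112 0.012] [0.576 0.079 0.009] [0.608 0.155 0.014]
side green [342. 211.] 101 [0.587 0.01  0.012] [ 0.573 -0.011  0.01 ] [0.602 0.038 0.014]
side green [372. 222.] 55 [ 0.632 -0.064  0.012] [ 0.616 -0.085  0.01 ] [ 0.643 -0.041  0.014]
side yellow [334. 243.] 230 [ 0.499 -0.12   0.022] [ 0.482 -0.131  0.006] [ 0.519 -0.092  0.026]
```

```bash
python3 - <<'E'
from h import *
# furniture heights near the work, from scene+side depth
for n in ["scene","side"]:
    d=np.load(f"pics/{n}0.npy"); W=cloud(d,cam(n)).reshape(-1,3)
    print(n)
    for x in np.arange(.4,1.0,.05):
        row=[]
        for y in np.arange(-.4,.45,.05):
            m=(abs(W[:,0]-x)<.025)&(abs(W[:,1]-y)<.025)&(W[:,2]>-.05)&(W[:,2]<.6)
            row.append("%4d"%(1000*W[m,2].max()) if m.sum()>3 else "   .")
        print("%.2f"%x," ".join(row))
E
python3 - <<'E'
from h import *
for p in [((.50,.04,.28),[180,0,0]),((.50,.04,.28),[180,0,180]),((.42,.30,.28),[180,0,0]),((.42,.30,.28),[180,0,90]),((.48,-.25,.28),[180,0,0]),((.606,.14,.03),[180,0,0]),((.606,.14,.03),[180,0,180])]:
    print(p,robot.solve_ik(*p))
E
```

```text
scene
0.40    1   67   67    4   11   15    3    2    2    3   17    3    4    4   62   66    4
0.45    1   64   67    2    4    3    3    5    2    3    5    3    2    2   57   65    4
0.50    1   61   65    3    3   25   27    3    2    3    3    3    4    6   52   63    2
0.55    1    2   66   61    2    2   15   58   13   59   13   58   11    3   11   66    2
0.60    2    7   67   65    3    2   15   67   51   68   15   67   49    3    3    3    2
0.65   89   72    1    2    3    2   15   51   13   51   14   53   14   73   75   75   72
0.70   89    1    2    2    2    3    2   85  156  156    4   16    3   74   75   75   73
0.75   88    2    3    3  156  156  157  255  259  260  256   20   17   74   75   74    .
0.80    1    2    2    2  156  256  259  260  261  262  262  253    3   73   74   75    .
0.85  174  175    4    2  155  255  264  263  260  263  254  255    2    2    1    .    .
0.90  176  175    1    3  153  254  255  260  261  260  262  255    3    3    2  145  139
0.95  175  176    2    1    2  255  261  260  261  259  258    0    2    2   10    8    4
side
0.40    3
[... 1269 characters left out ...]
33378441   0.          82.92012886
 -98.3985456 ]
((0.42, 0.3, 0.28), [180, 0, 0]) [ 2.29368073e+01 -7.12208944e+00  1.04431177e+02 -2.54444375e-14
  8.26909123e+01  1.12936807e+02]
((0.42, 0.3, 0.28), [180, 0, 90]) [ 2.29368073e+01 -7.12208944e+00  1.04431177e+02 -2.54444375e-14
  8.26909123e+01  2.29368073e+01]
((0.48, -0.25, 0.28), [180, 0, 0]) [-3.95204126e+01 -3.52122259e+00  1.01082677e+02 -2.54444375e-14
  8.24385454e+01  5.04795874e+01]
((0.606, 0.14, 0.03), [180, 0, 0]) [ 2.57807372e+00  2.30700644e+01  9.89470004e+01 -2.54444375e-14
  5.79829352e+01  9.25780737e+01]
((0.606, 0.14, 0.03), [180, 0, 180]) [  2.57807372  23.07006444  98.94700038   0.          57.98293518
 -87.42192628]
```

```bash
python3 - <<'E'
from h import *
robot.move_to([.51,.04,.22],[180,0,0]); print(robot.observe()["time"])
shot("wrist","w1"); 
robot.move_to([.40,.335,.22],[180,0,0]); print(robot.observe()["time"])
shot("wrist","w2")
E
```

```text
2.4333
3.6833
```

View pics/w1.png

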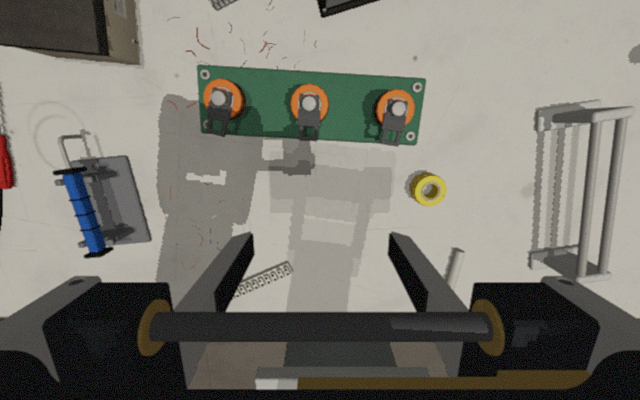

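View pics/w2.png

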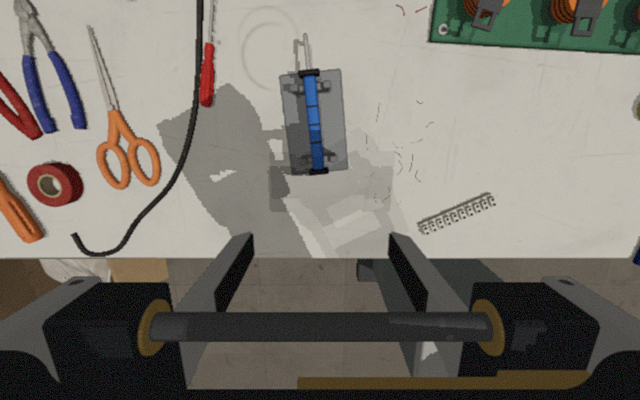

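w2 shows the pick in its rest: blue handle from about (309,74) to (318,171), hook at (303,40), pointing away from the robot. w1 shows all three rollers with their clips, eyes toward the robot at (223,125), (309,129) and (392,136). Next I measure them.

```bash
python3 - <<'E'
from h import *
p,d,c=load("w2"); W=cloud(d,c)
hsv=cv2.cvtColor(p,cv2.COLOR_RGB2HSV); h,s,v=[hsv[...,i].astype(int) for i in range(3)]
m=((h>100)&(h<125)&(s>150)); m[:, :270]=0; m[:,360:]=0; m[200:]=0
k,l,st,ce=cv2.connectedComponentsWithStats(m.astype(np.uint8)); print(st[1:],ce[1:])
ys,xs=np.nonzero(m); 
Q=W[m]; print("z pct",np.percentile(Q[:,2],[5,25,50,75,95]))
top=m&(W[...,2]>.058); ys,xs=np.nonzero(top)
P=onplane(np.c_[xs,ys],.061,c)[:,:2]
r=cv2.minAreaRect(P.astype(np.float32)*1000); print("rect mm",r)
mu=P.mean(0); u,sv,vt=np.linalg.svd(P-mu); a=vt[0]*np.sign(vt[0,0]); t=(P-mu)@a
print("mean",mu,"yaw",np.degrees(np.arctan2(a[1],a[0])),"len",t.min(),t.max(),"mid",mu+a*(t.min()+t.max())/2)
big=cv2.resize(p[0:220,250:380],None,fx=4,fy=4,interpolation=cv2.INTER_CUBIC)[:,:,::-1]
big=big[:600]; cv2.imwrite("pics/w2c.png",big)
# rest base gray
p,d,c=load("w1"); 
cv2.imwrite("pics/w1c.png",cv2.resize(p[50:160,180:440],None,fx=3,fy=3,interpolation=cv2.INTER_CUBIC)[:,:,::-1])
E
```

```text
[[303  74  16  32 358]
 [307 107  12  17 180]
 [309 125  12  17 170]
 [311 143  13  28 280]
 [316 172   1   1   1]] [[310.19553073  89.39664804]
 [312.73333333 114.86666667]
 [314.62352941 133.25294118]
 [316.97857143 156.02857143]
 [316.         172.        ]]
z pct [0.0593187  0.06023974 0.06085562 0.06136696 0.06212216]
rect mm ((480.37457275390625, 342.09686279296875), (107.35444641113281, 14.616765022277832), 4.503883361816406)
mean [0.48459145 0.34220839] yaw 5.703265790366289 len -0.05783708689959842 0.04958044762053002 mid [0.48048357 0.34179813]
```

View pics/w2c.png

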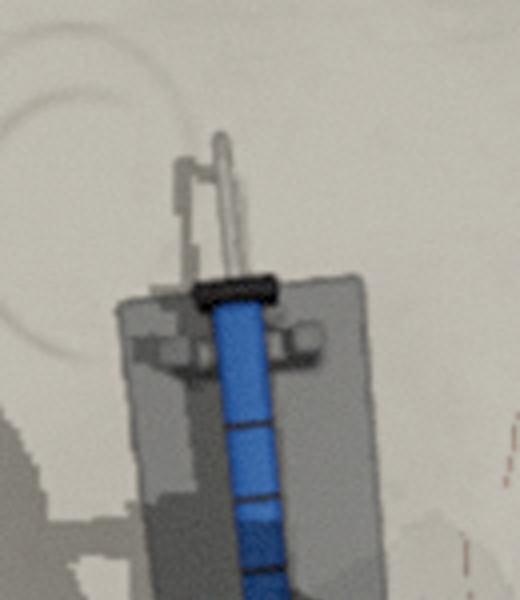

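View pics/w1c.png

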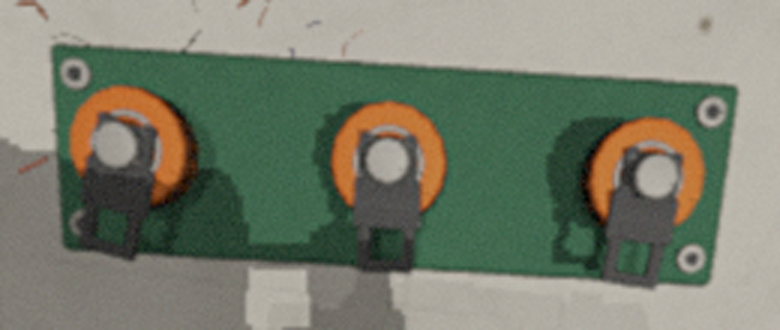

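```bash
cat > clips.py <<'E'
from h import *
import sys
def clips(tag):
    p,d,c=load(tag); W=cloud(d,c); hsv=cv2.cvtColor(p,cv2.COLOR_RGB2HSV); h,s,v=[hsv[...,i].astype(int) for i in range(3)]
    out=[]
    g=(h>60)&(h<90)&(s>70)&(W[...,2]<.02)&(W[...,2]>.004)&(W[...,0]>.5)&(W[...,0]<.7)
    Q=W[g][:,:2]; r=cv2.minAreaRect(Q.astype(np.float32)*1000); print("plate rect",r)
    # eyes: points with clip height
    k=(W[...,2]>.0535)&(W[...,2]<.0605)&(W[...,0]>.53)&(W[...,0]<.65)&(s<90)&(v<130)&(np.abs(W[...,1]-.04)<.16)
    n,l,st,ce=cv2.connectedComponentsWithStats(k.astype(np.uint8),connectivity=8)
    for i in range(1,n):
        if st[i,4]<60: continue
        ys,xs=np.nonzero(l==i); P=onplane(np.c_[xs,ys],.057,c)[:,:2]*1000
        print("clip",ce[i].round(1),st[i,4],"rect",cv2.minAreaRect(P.astype(np.float32)))
    hd=(W[...,2]>.0625)&(W[...,2]<.072)&(W[...,0]>.53)&(W[...,0]<.68)&(np.abs(W[...,1]-.04)<.16)
    n,l,st,ce=cv2.connectedComponentsWithStats(hd.astype(np.uint8))
    for i in range(1,n):
        if st[i,4]<20: continue
        print("head",ce[i].round(1),st[i,4],onplane(ce[i],.066,c)[0].round(4), W[l==i].mean(0).round(4))
if __name__=="__main__": clips(sys.argv[1])
E
python3 clips.py w1
python3 - <<'E'
from h import *
p,d,c=load("w2")
print("collarF",onplane((309,72.7),.065,c),"R",onplane((317.5,171.5),.065,c),"rodend",onplane((305.2,34.5),.0555,c))
p,d,c=load("w1")
# eye centres by hand from crop
for cx,cy in [(113,228),(387,245),(634,259)]:
    u=180+cx/3-.33; v=50+cy/3-.33; print((u,v),onplane((u,v),.057,c),onplane((u,v),.055,c))
E
```

```text
plate rect ((613.6309204101562, 53.65929412841797), (285.979248046875, 81.48509979248047), 86.92827606201172)
clip [219.  115.2] 628 rect ((603.9832763671875, 157.29592895507812), (25.986177444458008, 50.88119125366211), 78.1235580444336)
clip [308.5 119.2] 633 rect ((598.7041015625, 54.86976623535156), (25.450910568237305, 50.510868072509766), 89.98695373535156)
clip [391.9 124.9] 605 rect ((592.5760498046875, -43.77753448486328), (26.23674201965332, 49.97521209716797), 78.1865005493164)
head [218.2  97.8] 178 [0.6191 0.1528 0.066 ] [0.6191 0.1529 0.0659]
head [308.5 103. ] 163 [0.6138 0.0537 0.066 ] [0.6138 0.0537 0.066 ]
head [398.  108.3] 171 [ 0.6084 -0.0455  0.066 ] [ 0.6084 -0.0455  0.0659]
collarF [[0.53508299 0.346489   0.065     ]] R [[0.42800211 0.33772666 0.065     ]] rodend [[0.5740633  0.35046406 0.0555    ]]
(217.33666666666664, 125.67) [[0.58952702 0.15994506 0.057     ]] [[0.58951108 0.16066116 0.055     ]]
(308.67, 131.33666666666667) [[0.58331995 0.05418285 0.057     ]] [[0.58326687 0.05426626 0.055     ]]
(391.0033333333334, 136.0033333333333) [[ 0.57816879 -0.04211887  0.057     ]] [[ 0.5780849  -0.04261155  0.055     ]]
```

```bash
python3 - <<'E'
from h import *
# cross-check heads against scene/side depth
for n in ["scene","side"]:
    p=cv2.imread(f"pics/{n}0.png"); d=np.load(f"pics/{n}0.npy"); c=cam(n)
    W=cloud(d,c)
    hd=(W[...,2]>.0615)&(W[...,2]<.075)&(W[...,0]>.56)&(W[...,0]<.66)&(np.abs(W[...,1]-.04)<.16)
    k,l,st,ce=cv2.connectedComponentsWithStats(hd.astype(np.uint8))
    for i in range(1,k):
        if st[i,4]>3: print(n,"head",ce[i].round(1),st[i,4],onplane(ce[i],.066,c)[0].round(4))
y=4.8
robot.move_to([.481,.342,.12],[180,0,y])
robot.move_linear([.481,.342,.042],v=.12)
robot.grasp(60); s=robot.observe(); print(s["time"],s["opening"],s["position"],s["ft_force"])
robot.move_linear([.481,.342,.16],v=.15)
s=robot.observe(); print(s["time"],s["opening"],s["position"],s["ft_force"])
shot("wrist","w3")
E
```

```text
scene head [301.8 173.8] 13 [0.6129 0.1522 0.066 ]
scene head [326.1 186.2] 15 [0.6067 0.0518 0.066 ]
scene head [352.5 199. ] 14 [ 0.6027 -0.0471  0.066 ]
side head [329.2 171.1] 16 [0.6146 0.148  0.066 ]
side head [343.7 185.5] 20 [0.6098 0.0497 0.066 ]
side head [360.5 202.7] 24 [ 0.6039 -0.0505  0.066 ]
6.325 0.013708314220963127 [0.48098315 0.34198516 0.04198843] [ 0.60995024 -0.43220486  0.98375662]
7.2583 0.013878531649766485 [0.48022999 0.34166769 0.15875763] [ 1.31174777  0.5167222  -0.90482399]
```

View pics/w3.png

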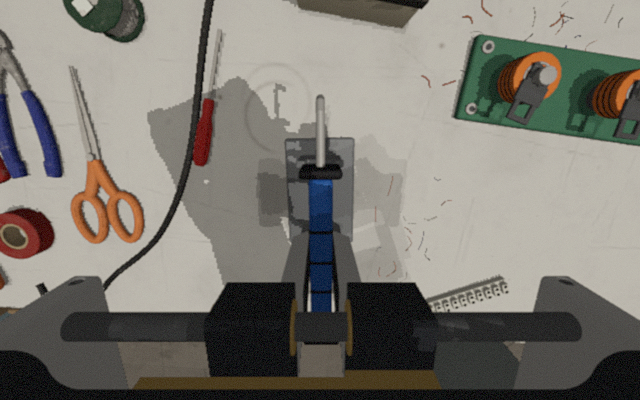

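```bash
python3 - <<'E'
from h import *
p,d,c=load("w3"); z=np.load("pics/w3.npz"); T=R.from_euler("xyz",z["rot"],degrees=True).as_matrix()
W=cloud(d,c)
L=(W-z["pos"])@T
m=(L[...,2]<.02)&(L[...,2]>-.05)&(abs(L[...,1])<.02)&(L[...,0]>.03)
m[250:]=0
Q=L[m]; print(len(Q))
rod=Q[Q[:,0]>.062]; print("rod: x max",rod[:,0].max(),"pct",np.percentile(rod[:,0],[98,99.5]),"y",np.median(rod[:,1]),"z",np.median(rod[:,2]))
for a in np.arange(.02,.10,.01):
    q=Q[(Q[:,0]>a)&(Q[:,0]<a+.01)]
    if len(q): print(round(a,3),len(q),q.mean(0).round(4),q[:,2].min().round(4))
ys,xs=np.nonzero(m); print(ys.min(),xs[ys==ys.min()], xs[ys<ys.min()+4].mean())
cv2.imwrite("pics/w3c.png",cv2.resize(p[80:200,260:380],None,fx=5,fy=5,interpolation=cv2.INTER_CUBIC)[:,:,::-1])
E
```

```text
2186
rod: x max 0.0980057749271591 pct [0.09667271 0.09745588] y 0.000127758899342997 z -0.012780728919432247
0.03 393 [ 0.035   0.0004 -0.0186] -0.0211
0.04 432 [ 0.0451  0.0002 -0.0186] -0.0208
0.05 742 [ 0.056   0.0001 -0.0196] -0.025
0.06 159 [ 0.0651  0.0001 -0.0128] -0.0152
0.07 165 [ 0.075   0.0001 -0.013 ] -0.0155
0.08 171 [ 0.0849  0.0001 -0.013 ] -0.0154
0.09 124 [ 0.0936  0.0001 -0.0105] -0.0135
94 [319 320 321] 319.56
```

View pics/w3c.png

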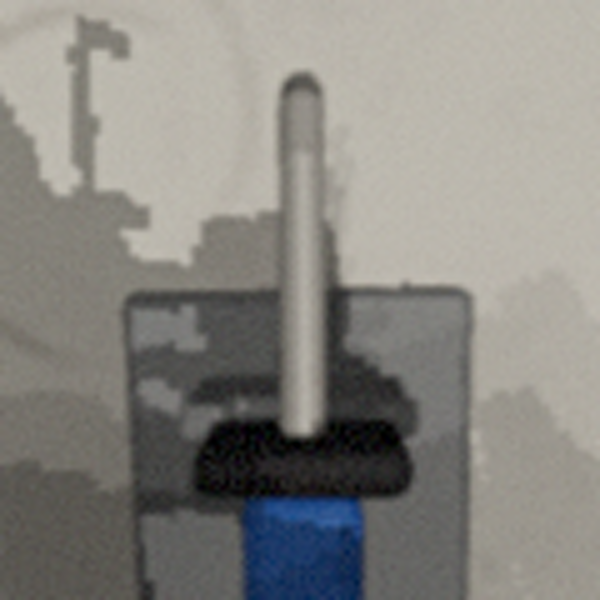

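```bash
cat > hook.py <<'E'
from h import *
TX=.0953; TZ=.0215
def tcp(tip,yaw):
    a=np.radians(yaw); return [tip[0]-TX*np.cos(a),tip[1]-TX*np.sin(a),tip[2]+TZ]
E
python3 - <<'E'
from hook import *
yaw=-13; e=np.array([.5895,.1603])
robot.move_to(tcp([*e,.085],yaw),[180,0,yaw]); 
robot.move_linear(tcp([*e,.068],yaw),v=.1); robot.dwell(.2)
s=robot.observe(); print(s["time"],s["position"],s["ee_rot"],tcp([*e,.068],yaw))
p,d,c=shot("wrist","w4"); shot("side","s4")
cv2.imwrite("pics/w4c.png",cv2.resize(p[20:180,220:420],None,fx=3.7,fy=3.7,interpolation=cv2.INTER_CUBIC)[:,:,::-1])
E
```

```text
8.5417 [0.49704178 0.18218442 0.09010247] [-1.79975739e+02 -5.71817858e-02 -1.29606653e+01] [np.float64(0.4966425328259671), np.float64(0.18173783547897032), 0.0895]
```

View pics/w4c.png

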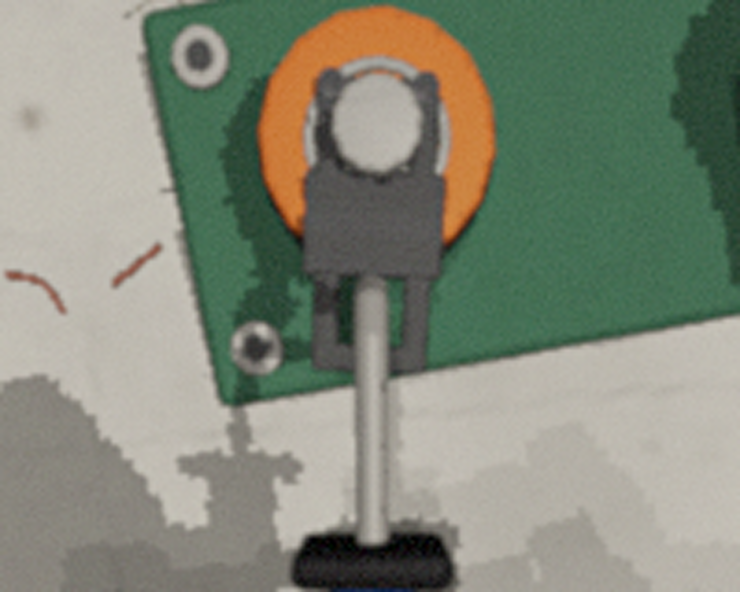

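```bash
cat > eyepix.py <<'E'
from hook import *
import sys
tag,x0,y0,f=sys.argv[1],*map(float,sys.argv[2:5])
p,d,c=load(tag); z=np.load(f"pics/{tag}.npz"); T=R.from_euler("xyz",z["rot"],degrees=True).as_matrix()
tip=z["pos"]+T@np.array([TX,0,TZ]); print("tip world",tip)
q=proj(np.array([[tip[0],tip[1],.057]]),c)[0]
print("tip foot at clip level px",q,"crop",(q-[x0,y0])*f)
q=proj(tip[None],c)[0]; print("tip px",q,"crop",(q-[x0,y0])*f)
for a in sys.argv[5:]:
    u,v=map(float,a.split(",")); w=onplane((x0+u/f,y0+v/f),.057,c)[0]; print(a,w.round(4),"rel tip (tool)",(T.T@(w-tip)).round(4))
E
python3 eyepix.py w4 220 20 3.7 370,310 375,122 370,345 370,277
```

```text
tip world [0.58993685 0.16081441 0.06869759]
tip foot at clip level px [320.48698112 103.79245008] crop [371.80183013 310.03206528]
tip px [320.46869983 102.56093713] crop [371.73418937 305.47546738]
370,310 [0.59   0.1611 0.057 ] rel tip (tool) [-0.     -0.0003  0.0117]
375,122 [0.6207 0.1531 0.057 ] rel tip (tool) [0.0317 0.0006 0.0117]
370,345 [0.5839 0.1625 0.057 ] rel tip (tool) [-0.0063 -0.0003  0.0117]
370,277 [0.5957 0.1598 0.057 ] rel tip (tool) [ 0.0058 -0.0003  0.0117]
```

```bash
cat > pull.py <<'E'
from hook import *
import sys
def pull(e,yaw,tag,L=.052):
    e=np.array(e); a=np.radians(yaw); dr=-np.array([np.cos(a),np.sin(a)])
    robot.move_linear(tcp([*e,.044],yaw),v=.06); s=robot.observe(); print("in",s["time"],s["position"],s["ft_force"])
    for l in [.006,.012,.020,.034,L]:
        q=e+dr*l; robot.move_linear(tcp([*q,.044],yaw),v=.05); s=robot.observe(); print(l,s["position"].round(4),s["ft_force"].round(1),round(s["opening"],4))
    robot.dwell(.2)
    p,d,c=shot("wrist",tag); shot("side",tag+"s"); print(robot.observe()["time"])
    cv2.imwrite(f"pics/{tag}c.png",cv2.resize(p[0:160,220:420],None,fx=3.7,fy=3.7,interpolation=cv2.INTER_CUBIC)[:,:,::-1])
if __name__=="__main__":
    pull([float(sys.argv[1]),float(sys.argv[2])],float(sys.argv[3]),sys.argv[4])
E
python3 pull.py .5895 .1605 -13 w5
```

```text
in 9.1917 [0.49641948 0.18186589 0.06506591] [-1.18079578 -1.04302012 -0.19740764]
0.006 [0.4918 0.1834 0.0664] [ 3.1 -0.3 -1.1] 0.0138
0.012 [0.4857 0.1846 0.0663] [ 2.8 -0.7 -1.2] 0.013
0.02 [0.4757 0.1866 0.0648] [-0.4  0.5 -0.3] 0.0136
0.034 [0.4632 0.1897 0.0655] [ 0.4 -0.3 -0.3] 0.0131
0.052 [0.4458 0.1937 0.0656] [ 0.  -0.1 -0.8] 0.0138
11.275
```

View pics/w5c.png

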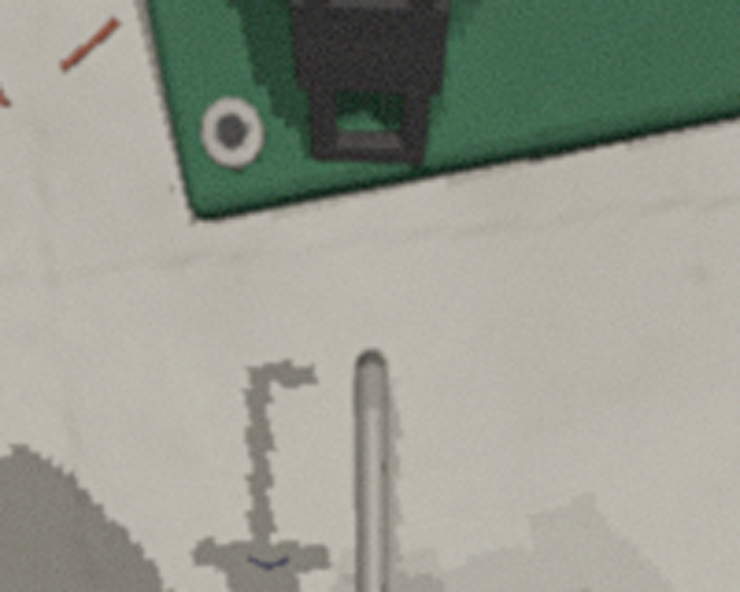

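View pics/w5s.png

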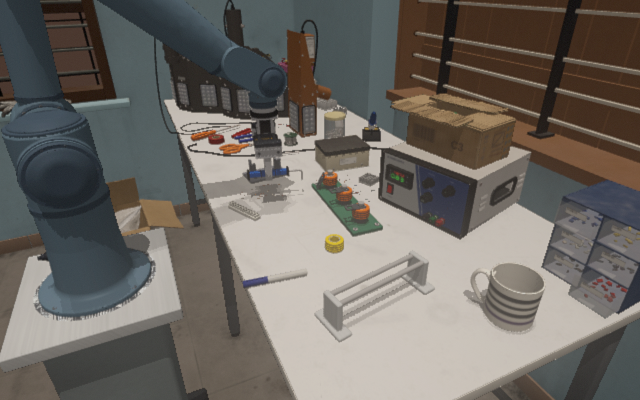

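```bash
python3 - <<'E'
from hook import *
yaw=-13; e=np.array([.553,.169])
robot.move_linear(tcp([*e,.105],yaw),v=.15); robot.dwell(.1)
p,d,c=shot("wrist","w6"); print(robot.observe()["time"])
cv2.imwrite("pics/w6c.png",cv2.resize(p[0:160,220:420],None,fx=3.7,fy=3.7,interpolation=cv2.INTER_CUBIC)[:,:,::-1])
W=cloud(d,c)
for v in range(40,130,6): print(v,[(int(1000*W[v,u,2])) for u in range(290,350,5)])
E
```

```text
11.9917
40 [11, 11, 12, 46, 55, 54, 53, 54, 55, 46, 12, 12]
46 [13, 11, 12, 43, 49, 41, 42, 40, 49, 12, 10, 12]
52 [12, 12, 12, 43, 42, 43, 43, 42, 42, 12, 12, 11]
58 [11, 12, 12, 35, 36, 36, 37, 37, 34, 12, 12, 11]
64 [16, 12, 12, 11, 30, 29, 29, 30, 29, 11, 12, 11]
70 [16, 15, 11, 10, 24, 16, 14, 11, 23, 12, 11, 11]
76 [13, 11, 14, 13, 13, 16, 13, 15, 14, 11, 8, 0]
82 [12, 11, 11, 11, 7, 0, 0, 0, 0, 0, 0, -1]
88 [0, 0, 0, 0, 0, 296, 0, 296, -1, 0, 0, 0]
94 [0, -1, 0, 0, -1, 0, 129, 0, 0, 0, -1, 0]
100 [0, 0, -1, 0, 0, 0, 136, 0, 0, 0, 0, 0]
106 [0, 0, 0, 0, -1, 0, 137, 0, 0, 0, 0, 0]
112 [0, -1, 0, 0, 0, 0, 138, 0, -1, 0, 0, 1]
118 [0, 1, 0, 0, 0, 0, 139, 0, 0, 0, 0, 0]
124 [0, 0, 0, 0, 0, 0, 138, 0, 0, 0, 0, 0]
```

View pics/w6c.png

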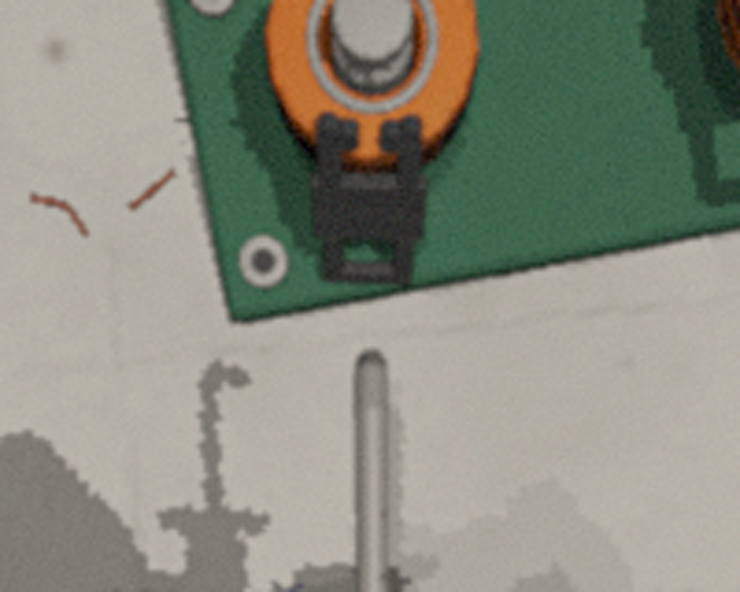

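w6 shows clip0 out of its groove. It leans on the roller with its jaw tips at crop (370,135) and its eye end on the plate at (368,245). I'll hook the tilted eye again and drag it off the roller, and go deeper with the hook on the next clips.

```bash
python3 eyepix.py w6 220 0 3.7 ; python3 - <<'E'
from hook import *
p,d,c=load("w6"); z=np.load("pics/w6.npz"); T=R.from_euler("xyz",z["rot"],degrees=True).as_matrix()
for u,v,h in [(368,120,.056),(368,237,.029),(368,247,.024),(368,260,.018),(368,282,.014)]:
    w=onplane((220+u/3.7,v/3.7),h,c)[0]; print(v,w.round(4))
E
```

```text
tip world [0.55167507 0.16882531 0.10322687]
tip foot at clip level px [320.44539296 106.49185801] crop [371.64795395 394.01987463]
tip px [320.4690944  102.56150126] crop [371.73564928 379.47755467]
120 [0.6039 0.1575 0.056 ]
237 [0.5874 0.1614 0.029 ]
247 [0.5862 0.1617 0.024 ]
260 [0.5844 0.1622 0.018 ]
282 [0.5801 0.1632 0.014 ]
```

```bash
sed -i 's/\.044/.033/g; s/\.068/.070/' pull.py; python3 - <<'E'
from hook import *
yaw=-1; e=np.array([.5834,.0543])
robot.move_to(tcp([*e,.095],yaw),[180,0,yaw]); 
robot.move_linear(tcp([*e,.068],yaw),v=.12); robot.dwell(.15)
s=robot.observe(); print(s["time"],s["position"],tcp([*e,.068],yaw))
p,d,c=shot("wrist","w7")
cv2.imwrite("pics/w7c.png",cv2.resize(p[20:180,220:420],None,fx=3.7,fy=3.7,interpolation=cv2.INTER_CUBIC)[:,:,::-1])
E
python3 eyepix.py w7 220 20 3.7
```

```text
13.125 [0.48872665 0.05641168 0.09036557] [np.float64(0.48811451465159594), np.float64(0.05596321433347312), 0.0895]
tip world [0.58404648 0.05482426 0.06901256]
tip foot at clip level px [320.11288609 103.75365464] crop [370.41767855 309.88852216]
tip px [320.08305671 102.47594397] crop [370.30730983 305.16099268]
```

View pics/w7c.png

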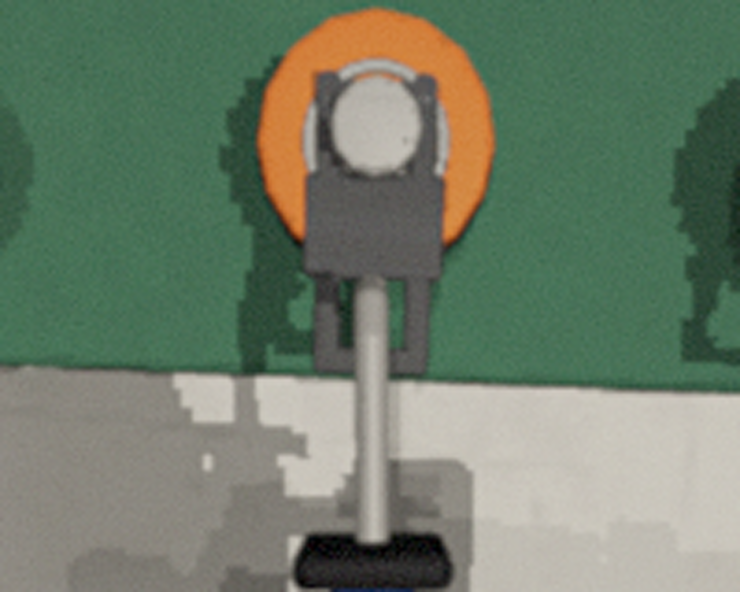

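```bash
python3 pull.py .5834 .0543 -1 w8; python3 - <<'E'
from h import *
p,d,c=load("w8s"); cv2.imwrite("pics/w8sc.png",cv2.resize(p[130:250,220:400],None,fx=4,fy=4,interpolation=cv2.INTER_CUBIC)[:,:,::-1])
E
```

```text
in 13.9083 [0.48823355 0.05594851 0.05449592] [ 0.49935756 -0.41392887 -1.14783256]
0.006 [0.4831 0.056  0.0554] [ 3.7  0.6 -0.8] 0.0135
0.012 [0.4772 0.0559 0.0554] [ 4.  -0.7 -1. ] 0.0138
0.02 [0.4667 0.0565 0.0538] [-0.5  0.5 -0.2] 0.0137
0.034 [0.4538 0.0566 0.0545] [-0.1 -0.4 -0.7] 0.0134
0.052 [0.436  0.0569 0.0546] [ 0.6  0.2 -0.2] 0.0134
15.9917
```

View pics/w8c.png

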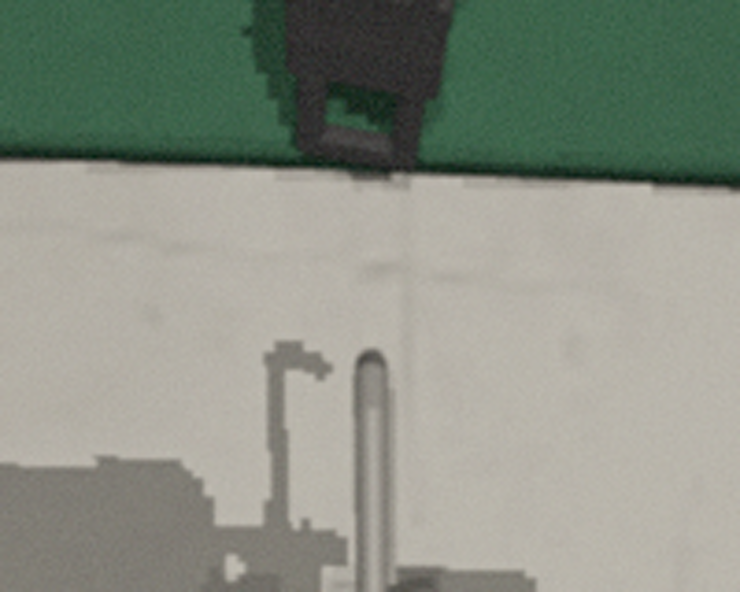

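View pics/w8sc.png

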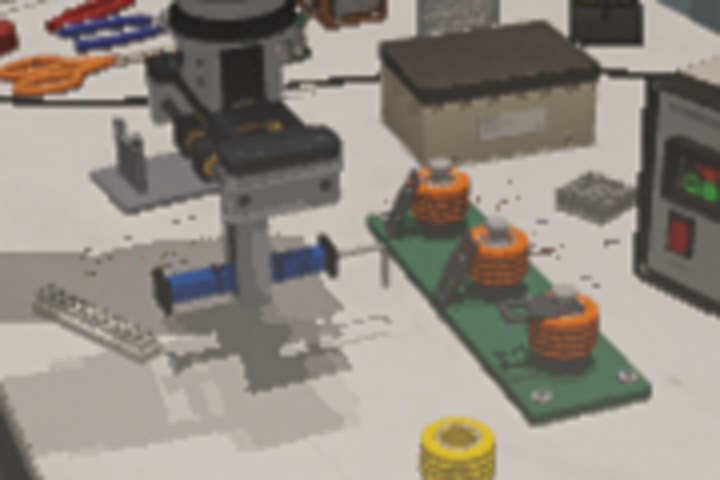

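```bash
python3 - <<'E'
from hook import *
yaw=-1; robot.move_linear(tcp([.5314,.0552,.09],yaw),v=.2)
yaw=-8; e=np.array([.5783,-.0423])
robot.move_to(tcp([*e,.095],yaw),[180,0,yaw]); 
robot.move_linear(tcp([*e,.068],yaw),v=.12); robot.dwell(.15)
s=robot.observe(); print(s["time"],s["position"],tcp([*e,.068],yaw))
p,d,c=shot("wrist","w9")
cv2.imwrite("pics/w9c.png",cv2.resize(p[20:180,220:420],None,fx=3.7,fy=3.7,interpolation=cv2.INTER_CUBIC)[:,:,::-1])
E
python3 eyepix.py w9 220 20 3.7
```

```text
17.425 [ 0.48432234 -0.02879157  0.09020088] [np.float64(0.48392745304892837), np.float64(-0.029036803478505763), 0.0895]
tip world [ 0.57873041 -0.04199268  0.06881896]
tip foot at clip level px [320.32279842 103.78536574] crop [371.19435416 310.00585323]
tip px [320.30603065 102.53597228] crop [371.13231341 305.38309744]
```

View pics/w9c.png

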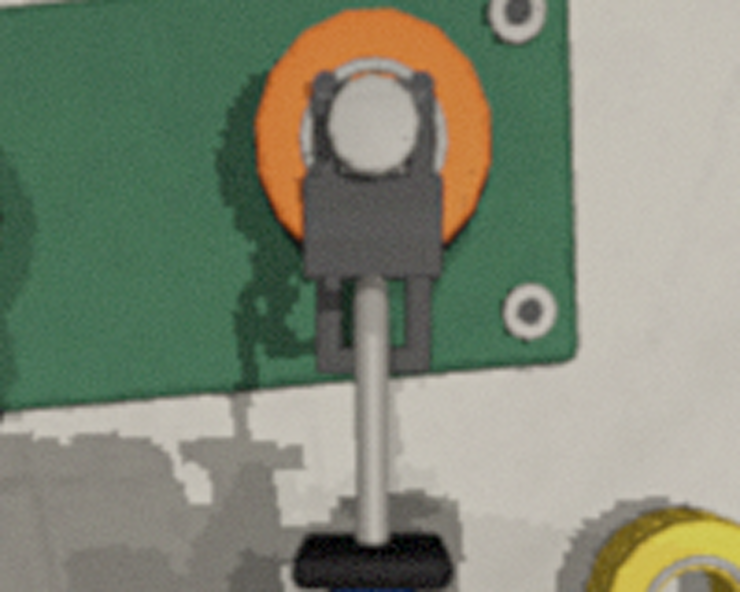

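The tip is centred in eye2: the eye spans crop rows 277–347 and the tip is at (371,310). Pulling, then backing off for an overview.

```bash
python3 pull.py .5783 -.0423 -8 w10; python3 - <<'E'
from hook import *
yaw=-8; robot.move_linear(tcp([.5268,-.035,.11],yaw),v=.2)
yaw=-1; robot.move_to(tcp([.53,.055,.15],yaw),[180,0,yaw]); robot.dwell(.1)
p,d,c=shot("wrist","w11"); print(robot.observe()["time"])
p1,_,_=shot("scene","s11"); cv2.imwrite("pics/s11c.png",cv2.resize(p1[100:320,180:460],None,fx=2.7,fy=2.7,interpolation=cv2.INTER_CUBIC)[:,:,::-1])
E
```

```text
in 18.2083 [ 0.48405296 -0.02908663  0.05449935] [0.77251309 0.03728195 0.3956424 ]
0.006 [ 0.4788 -0.0284  0.0553] [ 2.2 -0.5 -1.3] 0.0138
0.012 [ 0.4731 -0.0277  0.0554] [ 3.   0.1 -0.6] 0.0133
0.02 [ 0.4628 -0.0259  0.0539] [ 0.   0.3 -1.5] 0.0132
0.034 [ 0.45   -0.0243  0.0545] [ 0.1  0.  -0.2] 0.0136
0.052 [ 0.4323 -0.0218  0.0546] [-0.1  0.  -1.1] 0.0131
20.2917
21.4167
```

View pics/w11.png

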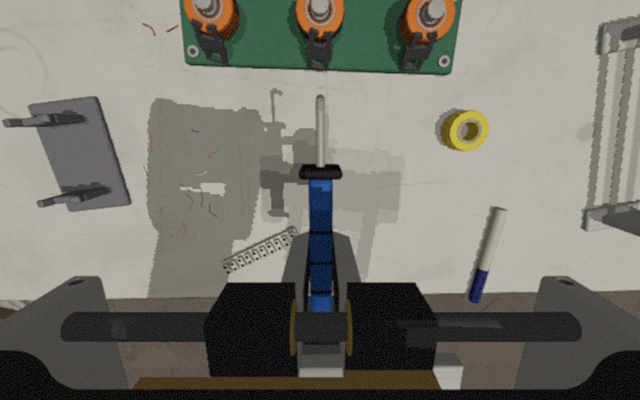

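View pics/s11c.png

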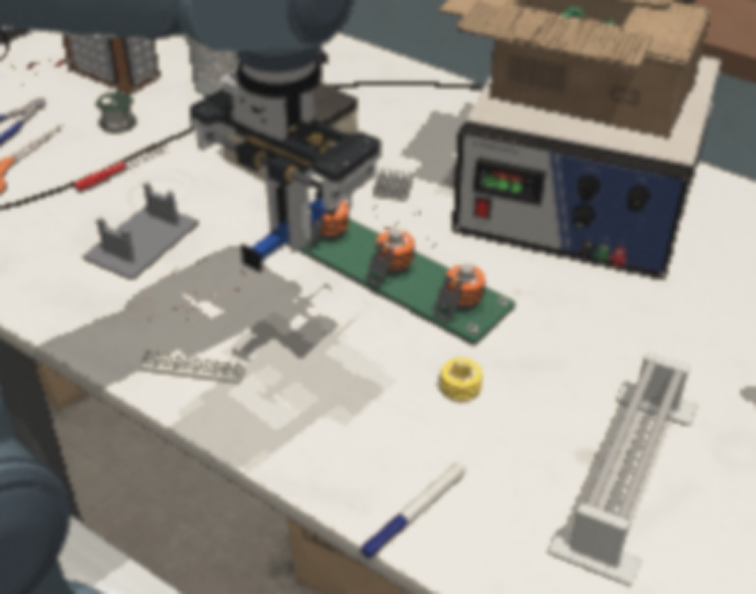

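w11 shows all three clips leaning beside their pins at (210,45), (319,50) and (414,52). The empty rest is at (80,155) and seems slightly turned, so I measure it again before putting the pick back.

```bash
cat > rest.py <<'E'
from h import *
def rest(tag,show=True):
    p,d,c=load(tag); W=cloud(d,c)
    roi=(np.hypot(W[...,0]-.48,W[...,1]-.34)<.13)
    hsv=cv2.cvtColor(p,cv2.COLOR_RGB2HSV); s=hsv[...,1].astype(int)
    up=roi&(W[...,2]>.035)&(W[...,2]<.062)&(s<70)
    k,l,st,ce=cv2.connectedComponentsWithStats(up.astype(np.uint8))
    for i in range(1,k):
        if st[i,4]>15:
            q=W[l==i]; q=q[q[:,2]>.05]
            if len(q)>4: print("up",ce[i].round(),st[i,4],"mean top",q.mean(0).round(4),"min",q.min(0).round(4),"max",q.max(0).round(4))
    b=roi&(W[...,2]>.004)&(W[...,2]<.0125)&(s<60)
    b=cv2.morphologyEx(b.astype(np.uint8),cv2.MORPH_OPEN,np.ones((3,3)))
    k,l,st,ce=cv2.connectedComponentsWithStats(b); i=1+np.argmax(st[1:,4])
    ys,xs=np.nonzero(l==i); P=onplane(np.c_[xs,ys],.008,c)[:,:2]*1000
    print("base",st[i],cv2.minAreaRect(P.astype(np.float32)))
if __name__=="__main__":
    import sys; rest(sys.argv[1])
E
python3 - <<'E'
from hook import *
robot.move_to([.38,.25,.24],[180,0,5]); robot.dwell(.15); print(robot.observe()["time"])
p,d,c=shot("wrist","w12")
E
python3 rest.py w12; python3 rest.py w11
```

```text
22.475
up [249.  63.] 392 mean top [0.5229 0.3469 0.0547] min [0.5175 0.3227 0.05  ] max [0.5291 0.3696 0.0582]
up [254. 135.] 258 mean top [0.4399 0.3388 0.0549] min [0.4341 0.3142 0.0501] max [0.4452 0.3619 0.0578]
base [ 225   50   65  101 5004] ((481.8442077636719, 341.41387939453125), (128.65017700195312, 79.37464141845703), 5.731178283691406)
up [ 34. 121.] 578 mean top [0.5234 0.344  0.0544] min [0.5174 0.3201 0.05  ] max [0.5291 0.3694 0.0582]
up [ 65. 199.] 473 mean top [0.4404 0.3362 0.0542] min [0.4338 0.3134 0.0502] max [0.4462 0.3604 0.0573]
base [  28   96  102  116 6469] ((482.0451354980469, 339.4486389160156), (128.73533630371094, 81.57666015625), 5.73858118057251)
```

View pics/w12.png

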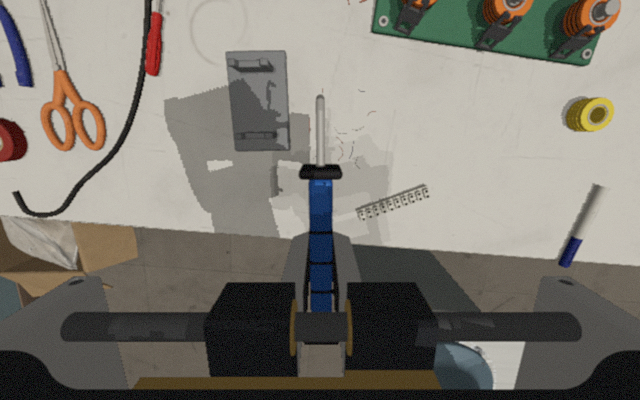

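```bash
python3 - <<'E'
from hook import *
robot.move_to([.4815,.342,.13],[180,0,5.6]); 
robot.move_linear([.4815,.342,.06],v=.15); s=robot.observe(); print(s["position"],s["ft_force"])
robot.move_linear([.4815,.342,.0425],v=.06); s=robot.observe(); print(s["position"],s["ft_force"])
robot.release(); robot.dwell(.1)
robot.move_linear([.4815,.342,.14],v=.2)
robot.move_to([.40,.29,.22],[180,0,5.6]); robot.dwell(.1); print(robot.observe()["time"])
shot("wrist","w13"); 
E
```

```text
[0.48222317 0.34218399 0.06138729] [ 0.79566391 -0.47913528  0.00380948]
[0.48132708 0.3419361  0.04210791] [ 0.1751504  -0.2041549  -1.28616454]
27.0083
```

View pics/w13.png

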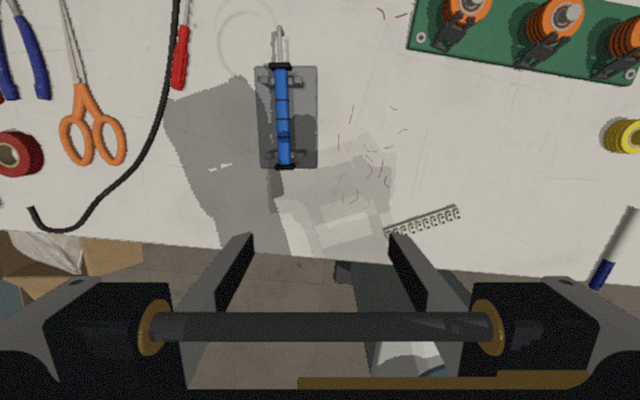

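```bash
python3 - <<'E'
from h import *
p,d,c=load("w13"); W=cloud(d,c); hsv=cv2.cvtColor(p,cv2.COLOR_RGB2HSV)
m=(hsv[...,0]>100)&(hsv[...,0]<125)&(hsv[...,1]>150)&(np.hypot(W[...,0]-.48,W[...,1]-.34)<.1)
print("handle",W[m].mean(0),np.percentile(W[m][:,2],[5,50,95]),cv2.minAreaRect((W[m][:,:2]*1000).astype(np.float32)))
robot.move_to([.40,-.29,.25],[180,0,0]); robot.dwell(.15); print(robot.observe()["time"])
p,d,c=shot("wrist","w14"); W=cloud(d,c)
m=(W[...,2]>.055)&(W[...,2]<.072)&(W[...,0]>.3)&(W[...,0]<.75)&(W[...,1]<-.15)&(W[...,1]>-.45)
k,l,st,ce=cv2.connectedComponentsWithStats(m.astype(np.uint8))
for i in range(1,k):
    if st[i,4]>80:
        ys,xs=np.nonzero(l==i); P=onplane(np.c_[xs,ys],.0645,c)[:,:2]*1000
        print(st[i],ce[i],cv2.minAreaRect(P.astype(np.float32)))
E
```

```text
handle [0.46120448 0.34009553 0.15493528] [0.05851555 0.06136424 0.34244602] ((455.02435302734375, 336.64453125), (144.00550842285156, 94.89779663085938), 38.2418212890625)
29.2917
[ 298    3   65  196 3680] [330.63152174  95.10217391] ((499.00238037109375, -304.46002197265625), (221.02096557617188, 45.68086242675781), 9.510265350341797)
```

View pics/w14.png

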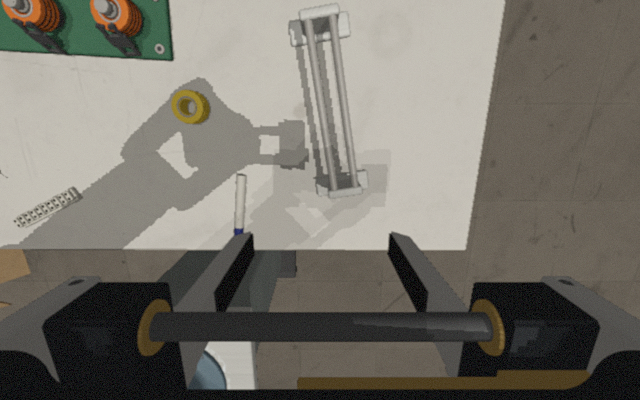

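The pick is back in the rest (handle top near z = 0.061). The rack centre is (0.499, -0.3045) with yaw 9.5°, and the measured 221 × 46 mm matches the stated size. Now roller 2.

```bash
cat > roll.py <<'E'
from h import *
import sys
C=np.array([.499,-.3045]); RY=9.5
H=[(.6191,.1528),(.6138,.0537),(.6084,-.0455)]
def slot(s):
    a=np.radians(RY); return C+s*np.array([np.cos(a),np.sin(a)])
def pick(i,tag):
    x,y=H[i]; yaw=176.9
    robot.move_to([x,y,.15],[180,0,yaw]); robot.move_linear([x,y,.031],v=.15); robot.dwell(.05)
    s=robot.observe(); print("at",s["position"].round(4),s["ft_force"].round(1))
    robot.grasp(25); s=robot.observe(); print("grip",round(s["opening"],4),s["ft_force"].round(1))
    robot.move_linear([x,y,.15],v=.15); s=robot.observe(); print("up",s["time"],round(s["opening"],4),s["ft_force"].round(1))
    shot("wrist",tag); shot("side",tag+"s")
def place(sl,tag):
    x,y=slot(sl); yaw=180+RY
    robot.move_to([x,y,.13],[180,0,yaw]); robot.move_linear([x,y,.080],v=.15); robot.move_linear([x,y,.0685],v=.04)
    s=robot.observe(); print("low",s["position"].round(4),s["ee_rot"].round(1),s["ft_force"].round(1))
    robot.release(); robot.dwell(.1); robot.move_linear([x,y,.16],v=.2); print(robot.observe()["time"])
    shot("wrist",tag); shot("side",tag+"s")
E
python3 - <<'E'
from roll import *
for s in (-55e-3,0,55e-3): print(robot.solve_ik([*slot(s),.07],[180,0,189.5]).round(1))
pick(2,"r2")
E
```

```text
[ -47.1   10.3  110.1    0.    59.7 -146.6]
[ -42.5   15.2  104.1    0.    60.6 -142. ]
[ -38.4   20.3   97.7    0.    62.  -137.9]
at [ 0.6095 -0.0458  0.0324] [ 0.3 -0.2  0.1]
grip 0.0445 [-0.8 -0.1  0.4]
up 34.2333 0.0446 [ 0.2 -0.3 -0.9]
```

View pics/r2.png

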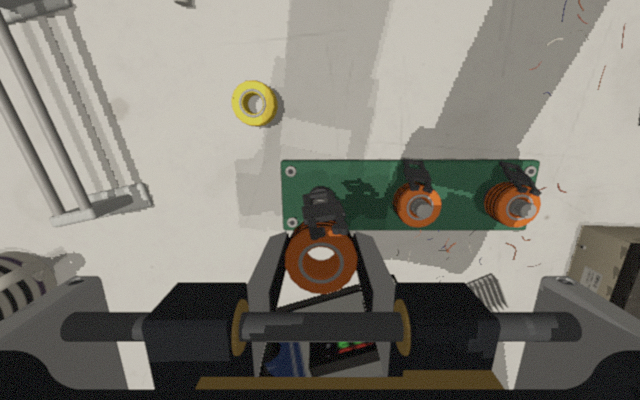

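View pics/r2s.png

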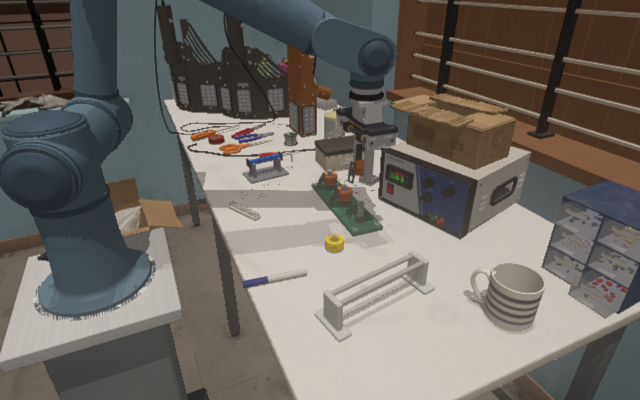

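```bash
python3 - <<'E'
from h import *
p,d,c=load("r2"); W=cloud(d,c)
a=cv2.resize(p[150:300,250:400],None,fx=4,fy=4,interpolation=cv2.INTER_CUBIC)[:,:,::-1]; cv2.imwrite("pics/r2c.png",a[:600])
for v in range(180,240,4): print(v,[int(1000*W[v,u,2]) for u in range(296,350,5)])
p,d,c=load("r2s"); cv2.imwrite("pics/r2sc.png",cv2.resize(p[130:240,290:420],None,fx=5,fy=5,interpolation=cv2.INTER_CUBIC)[:,:,::-1])
W=cloud(d,c); print(W[172,352],W[165,352],W[180,351])
E
```

```text
180 [12, 12, 12, 10, 13, 12, 11, 11, 11, 12, 12]
184 [11, 11, 13, 12, 12, 12, 11, 11, 10, 13, 11]
188 [12, 11, 11, 12, 25, 28, 19, 11, 11, 12, 11]
192 [11, 12, 12, 28, 127, 129, 130, 130, 10, 12, 11]
196 [12, 10, 132, 132, 131, 131, 129, 135, 11, 12, 11]
200 [11, 9, 138, 27, 52, 53, 44, 141, 140, 12, 12]
204 [12, 11, 144, 28, 145, 145, 146, 148, 148, 12, 11]
208 [11, 146, 147, 149, 320, 151, 150, 153, 153, 153, 12]
212 [12, 11, 154, 154, 154, 156, 155, 157, 157, 158, 11]
216 [11, 12, 159, 159, 159, 160, 160, 160, 162, 162, 12]
220 [14, 11, 161, 163, 162, 159, 159, 153, 166, 166, 12]
224 [15, 153, 161, 167, 164, 164, 163, 159, 170, 170, 171]
228 [152, 160, 165, 171, 171, 172, 168, 168, 174, 174, 175]
232 [160, 168, 170, 176, 176, 176, 170, 170, 173, 175, 175]
236 [168, 172, 171, 176, 176, 175, 171, 169, 169, 170, 165]
[ 0.57911001 -0.04728086  0.15302693] [0.75281815 0.26287377 0.01147081] [ 0.70951738  0.1891348  -0.00110754]
```

View pics/r2c.png

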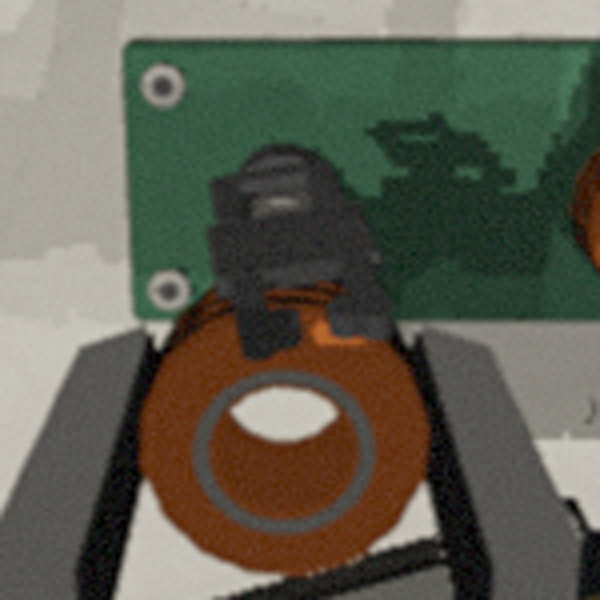

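View pics/r2sc.png

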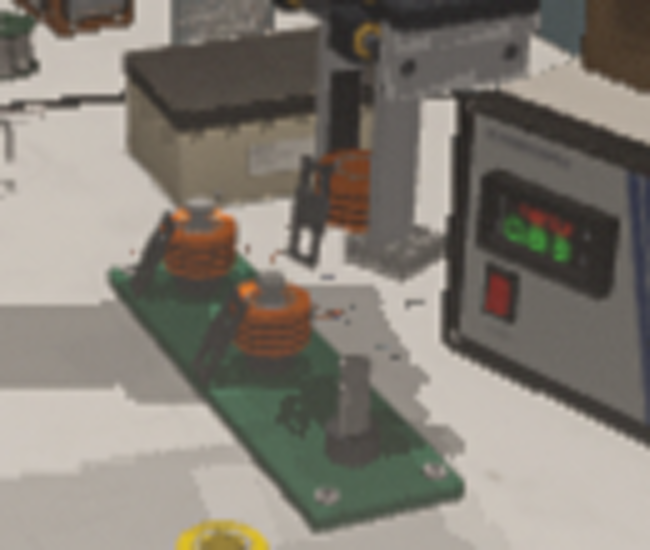

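The clip's jaws have caught on the roller's rim, so clip2 came up with roller 2 (crop 280,250 in r2c). I'll tilt the roller low over its own pin so the clip slides off and drops there.

```bash
cat > tilt.py <<'E'
from roll import *
def tilt(i,tag,angs=(35,55),gz=.112,dx=0):
    x,y=H[i]; R0=R.from_euler("xyz",[180,0,176.9],degrees=True)
    robot.move_linear([x+dx,y,gz-.011],v=.15)
    for t in angs:
        Rn=R.from_euler("y",-t,degrees=True)*R0; g=np.array([x+dx,y,gz]); P=g+.011*Rn.apply([0,0,1])
        robot.move_linear(P,Rn.as_euler("xyz",degrees=True),v=.06); robot.dwell(.1)
        s=robot.observe(); print(t,s["time"],s["position"].round(3),round(s["opening"],4)); shot("wrist",f"{tag}_{t}"); p,_,_=shot("side",f"{tag}_{t}s")
        cv2.imwrite(f"pics/{tag}_{t}sc.png",cv2.resize(p[130:240,290:420],None,fx=5,fy=5,interpolation=cv2.INTER_CUBIC)[:,:,::-1])
E
python3 - <<'E'
from tilt import *
R0=R.from_euler("xyz",[180,0,176.9],degrees=True)
for t in (35,55,70):
    Rn=R.from_euler("y",-t,degrees=True)*R0; print(t,robot.solve_ik(np.array([.608,-.0455,.112])+.011*Rn.apply([0,0,1]),Rn.as_euler("xyz",degrees=True)))
tilt(2,"t2")
E
```

```text
35 [ -19.8223827     0.99884029  122.27431291   26.57555968   25.770165
 -127.60109211]
55 [-23.07037971   0.55699968 131.71003983 104.40233453  19.35434128
 154.14549104]
70 [-25.0906317    6.82256615 135.19104357 139.11345941  37.50055965
 118.48647807]
35 35.9083 [ 0.616 -0.046  0.104] 0.0442Traceback (most recent call last):
  File "<stdin>", line 5, in <module>
  File "tilt.py", line 7, in tilt
    robot.move_linear(P,Rn.as_euler("xyz",degrees=True),v=.06); robot.dwell(.1)
    ~~~~~~~~~~~~~~~~~^^^^^^^^^^^^^^^^^^^^^^^^^^^^^^^^^^^^^^^^^
bench.PlanningError: the arm cannot follow that straight line within its joint ranges
```

View pics/t2_35sc.png

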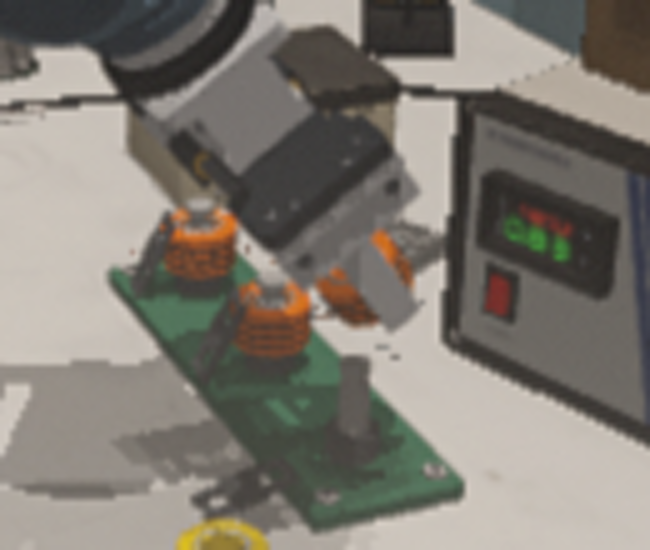

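View pics/t2_35.png

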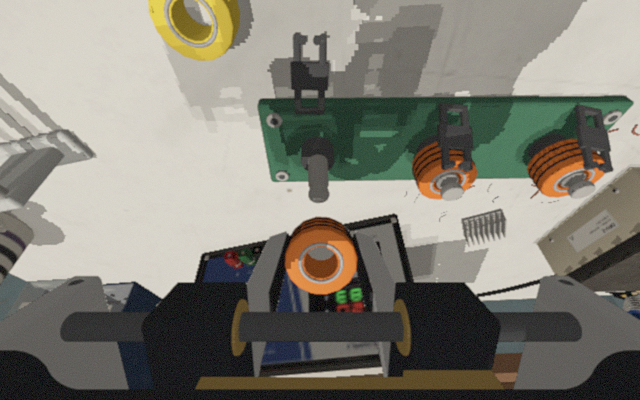

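At a 35° tilt clip2 dropped next to pin 2 and now lies at the plate's edge (t2_35, px 310,75). Placing roller 2 now.

```bash
python3 - <<'E'
from roll import *
x,y=H[2]
robot.move_linear([x,y,.15],[180,0,176.9],v=.1); s=robot.observe(); print(s["joint_positions"].round(1),s["opening"])
place(.055,"p2")
E
```

```text
[ -14.9   12.4   98.2    0.    69.4 -101.8] 0.04450741915004173
low [ 0.5532 -0.2955  0.0685] [ 180.    -0.  -170.5] [ 0.2 -0.6 -0.6]
40.6
```

View pics/p2s.png

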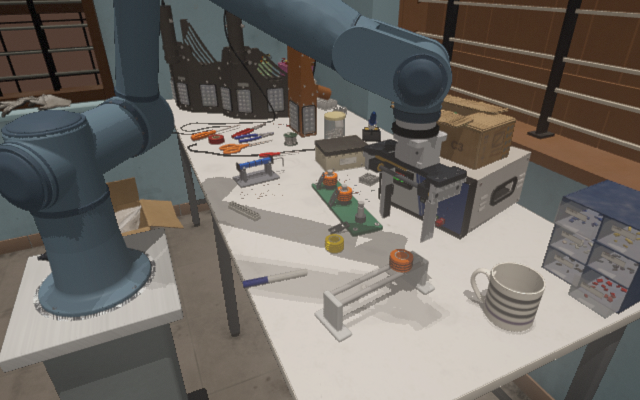

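View pics/p2.png

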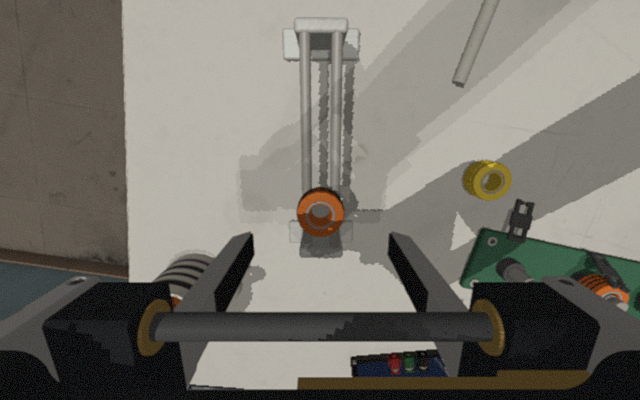

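p2 shows roller 2 lying across both rods at px (321,211). In p2s the rest seems to have been nudged, which I'll check at the end. Now roller 1 with a gentler tilt.

```bash
python3 - <<'E'
from tilt import *
pick(1,"r1")
tilt(1,"t1",angs=(14,22,30),gz=.104)
a=[cv2.imread(f"pics/{t}.png")[120:260,280:420] for t in ("r1s","t1_14s","t1_22s","t1_30s")]
cv2.imwrite("pics/t1m.png",cv2.resize(np.vstack([np.hstack(a[:2]),np.hstack(a[2:])]),None,fx=2.1,fy=2.1,interpolation=cv2.INTER_CUBIC))
E
```

```text
at [0.615  0.0535 0.0324] [1.  0.7 0.1]
grip 0.0453 [0.4 0.  0.3]
up 44.7833 0.0453 [-0.1 -0.6 -1. ]
14 45.9083 [0.618 0.053 0.095] 0.0456
22 46.4 [0.619 0.054 0.095] 0.0452
30 46.8917 [0.62  0.054 0.095] 0.0455
```

View pics/t1m.png

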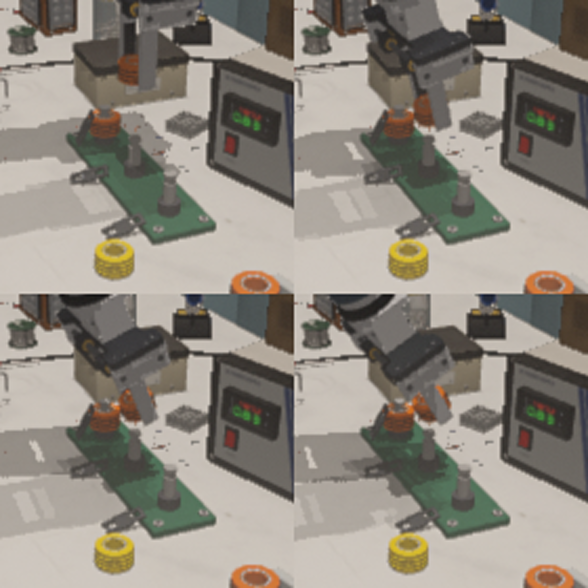

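View pics/t1_30.png

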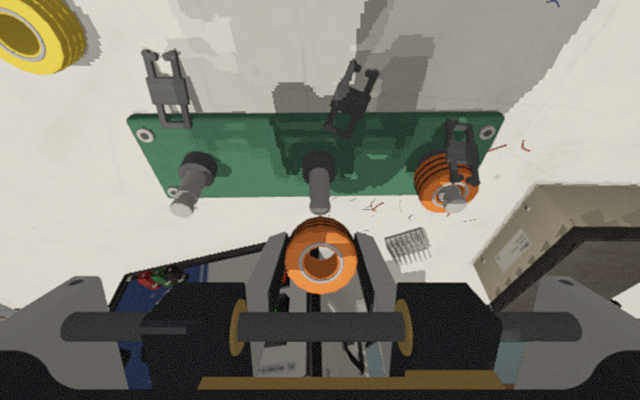

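Clip1 had already dropped on its own and lies beside pin 1 (px 352,95). Placing roller 1, then lifting roller 0.

```bash
python3 - <<'E'
from tilt import *
x,y=H[1]
robot.move_linear([x,y,.15],[180,0,176.9],v=.12)
place(0,"p1")
pick(0,"r0")
for t in ("r0s",):
    p=cv2.imread("pics/r0s.png")[110:230,260:420]; cv2.imwrite("pics/r0sc.png",cv2.resize(p,None,fx=4.5,fy=4.5,interpolation=cv2.INTER_CUBIC))
E
```

```text
low [ 0.499  -0.3045  0.0685] [ 180.    -0.  -170.5] [-1.   0.7 -0.6]
51.6833
at [0.6203 0.1528 0.0325] [-0.1  0.4 -0. ]
grip 0.0447 [-0.4  0.6 -0.4]
up 56.2583 0.045 [ 0.3  0.  -0.8]
```

View pics/r0sc.png

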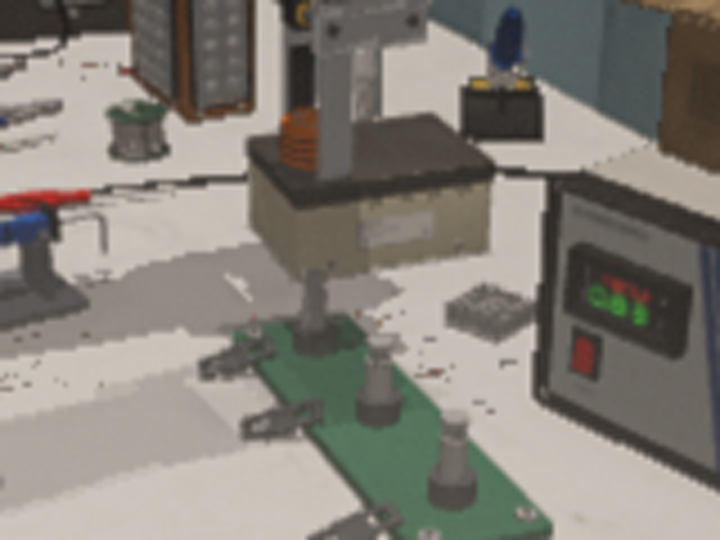

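View pics/r0.png

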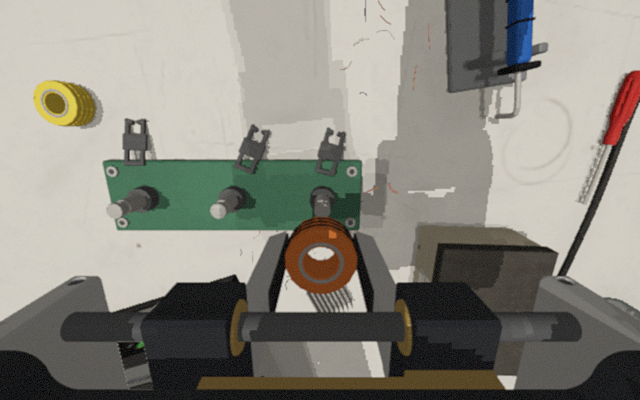

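View pics/p1.png

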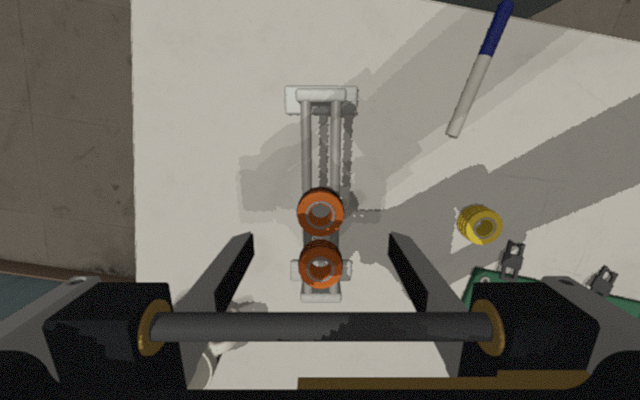

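All three clips are down by their pins. Placing roller 0, then I check the rack and the rest.

```bash
python3 - <<'E'
from roll import *
place(-.055,"p0")
robot.move_to([.40,-.29,.25],[180,0,0]); robot.dwell(.1); p,d,c=shot("wrist","f1")
W=cloud(d,c); hsv=cv2.cvtColor(p,cv2.COLOR_RGB2HSV)
m=(hsv[...,0]<14)&(hsv[...,1]>140)&(W[...,1]<-.2)&(W[...,2]>.03)&(W[...,2]<.15)
k,l,st,ce=cv2.connectedComponentsWithStats(m.astype(np.uint8))
for i in range(1,k):
    if st[i,4]>50:
        q=W[l==i]; q=q[q[:,2]>np.percentile(q[:,2],60)-.004]; A=np.c_[q[:,:2]-q[:,:2].mean(0),np.ones(len(q))]; co=np.linalg.lstsq(A,q[:,2],rcond=None)[0]
        print(ce[i].round(),st[i,4],q.mean(0).round(4),"top plane tilt deg",np.degrees(np.arctan(np.hypot(*co[:2]))).round(1))
robot.move_to([.40,.26,.24],[180,0,5]); robot.dwell(.1); shot("wrist","f2"); print(robot.observe()["time"])
E
python3 rest.py f2
```

```text
low [ 0.4447 -0.3136  0.0685] [ 180.    -0.  -170.5] [ 0.5 -0.4 -1.3]
60.6833
[320.  56.] 271 [ 0.5542 -0.2889  0.0896] top plane tilt deg 1.5
[326.  49.] 113 [ 0.5602 -0.2972  0.0871] top plane tilt deg 11.5
[326. 114.] 115 [ 0.493  -0.2961  0.0896] top plane tilt deg 0.4
[338. 157.] 447 [ 0.4437 -0.3107  0.0898] top plane tilt deg 0.4
[343. 160.] 62 [ 0.4399 -0.3178  0.0883] top plane tilt deg 5.9
65.825
up [266.  82.] 151 mean top [0.5227 0.3341 0.0546] min [0.5047 0.3302 0.05  ] max [0.5419 0.338  0.0574]
up [255. 114.] 93 mean top [0.4861 0.3486 0.0548] min [0.4824 0.3375 0.05  ] max [0.49   0.3544 0.0582]
up [281. 114.] 95 mean top [0.4898 0.3124 0.0551] min [0.4857 0.3078 0.0502] max [0.4933 0.3183 0.0596]
up [261. 180.] 92 mean top [0.4034 0.3398 0.0546] min [0.3987 0.3288 0.0504] max [0.4069 0.3453 0.0587]
up [285. 179.] 95 mean top [0.4071 0.304  0.055 ] min [0.4023 0.2993 0.0516] max [0.4106 0.3092 0.0576]
base [ 276   97   30   93 2196] ((448.9199523925781, 306.14111328125), (128.45384216308594, 38.666595458984375), 5.728233337402344)
```

View pics/f1.png

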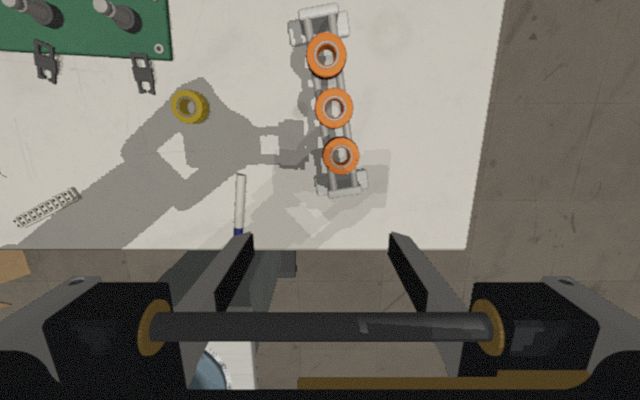

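View pics/f2.png

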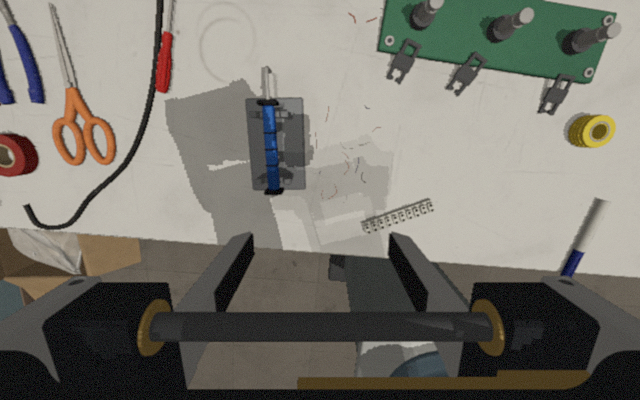

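```bash
python3 - <<'E'
from h import *
p,d,c=load("f2"); W=cloud(d,c); hsv=cv2.cvtColor(p,cv2.COLOR_RGB2HSV)
m=(hsv[...,0]>100)&(hsv[...,0]<125)&(hsv[...,1]>150)&(W[...,2]>.04)&(W[...,2]<.08)&(np.hypot(W[...,0]-.46,W[...,1]-.33)<.12)
q=W[m]; t=q[q[:,2]>.057]
print(np.percentile(q[:,2],[5,50,95]),cv2.minAreaRect((t[:,:2]*1000).astype(np.float32)),len(t))
for a,b in((.40,.42),(.42,.44),(.44,.46),(.46,.48),(.48,.50)):
    s=t[(t[:,0]>a)&(t[:,0]<b)]; print(a,s.mean(0).round(4))
cv2.imwrite("pics/f2c.png",cv2.resize(p[60:200,220:340],None,fx=4.2,fy=4.2,interpolation=cv2.INTER_CUBIC)[:,:,::-1])
E
```

```text
[0.05649159 0.06064303 0.06196735] ((445.470458984375, 325.9743957519531), (109.2479476928711, 14.964064598083496), 5.640310764312744) 850
0.4 [0.4101 0.3213 0.0606]
0.42 [0.4302 0.3234 0.0605]
0.44 [0.4503 0.3257 0.0606]
0.46 [0.4704 0.3278 0.0607]
0.48 [0.4889 0.3299 0.0605]
```

View pics/f2c.png

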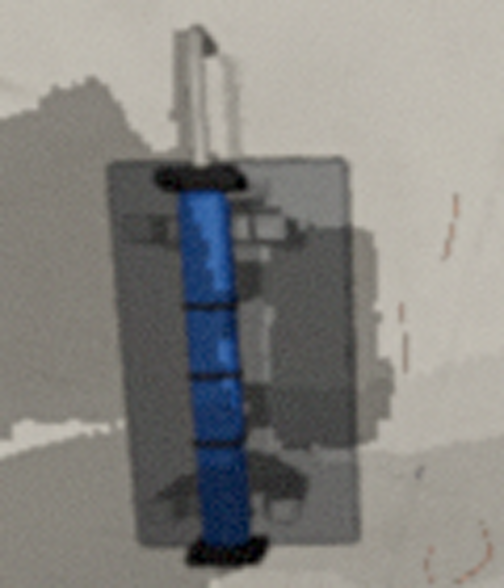

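The pick is level in both notches (top z ≈ 0.0606), between the cheeks with its collars outside them and its hook down. The rollers lie flat (tops ≈ 0.0896) and the robot touches nothing, so I hand in.

```bash
python3 - <<'E'
from bench import robot
robot.job_done()
E
```

```text
the job is handed in; nothing more can be done
```

I handed the job in at about 66 s of robot time. All three clips are out, all three rollers are on the rack, and the pick is back in its rest.

- **Clips:** I pulled each one by its eye with the pick. All three first came to lean on their rollers. Clip 1 and clip 0 fell off when their rollers were lifted. Clip 2 caught on its roller's rim and came up with it, so I tilted the roller about 35° above its pin until the clip dropped. All three now lie by their pins at the plate's robot-side edge, partly on the table.
- **Rollers:** The last wrist picture shows them lying across both rods, tops at about 0.0896 m against an expected 0.090 m. The main top-face fits tilt 1.5° or less. Two small fragments of the rim fitted 6° and 11°, which I put down to edge pixels.
- **Pick:** It lies level in both notches, hook down, with its axis along the rest. The rest was shifted about 4 cm after I had put the pick back, and the pick moved with it.
- **Other things on the table:** I did not touch the yellow look-alike, the marker or the rest of the objects.
- **Disagreement between cameras:** The two fixed cameras placed the pins about 3 to 7 mm lower in x than the wrist camera did. I used the wrist camera, and the hook and gripper met the clips and rollers where it said they would.

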